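Open the leaf-scrap tin of unknown thread hand

TASK

A brass weight has been left standing on the cap of the screw-top tin: lift it off and set it gently upright on the bare bench beside the stand, without knocking it over. Then unscrew the tin's cap, whose thread may be right- or left-handed (try it both ways to find out), lift it straight off, and finish still holding it level in the gripper, about 10 cm above the tin. Leave the phone, the wooden block and the knife where they lie.

Things in the scene. Friction and masses are not known exactly. Their poses are not given: they have to be found in the camera images.
- stand: dark wooden board, x -50 to +50 mm, y -55 to +185 mm, 12 mm thick, fixed to the bench; origin on the bench under the axis of the screw-top tin, which is fixed on it there (aluminium, 72 mm across, shoulder 57 mm above the bench). A second aluminium tin, 75 mm across, plain flat closed top 84 mm above the bench, not to be opened, is fixed at y = +130 mm
- tin_axis (a point): point on the axis of the screw-top tin at its shoulder, 57 mm above the bench, where the closed cap's lower rim rests; z up. The neck inside the cap stands 21 mm above it
- cap_mid (a point): centre (half-way up) of the steel screw cap, 56 mm tall: a round skirt 62 mm across, 26 mm high, and on it a hexagonal knob 44 mm across flats, 30 mm high (2 mm below to 28 mm above this point), its flat top 113 mm above the bench when closed. z up along the cap's axis; the knob's 25 mm wide flats face along the cap's x axis and every 60 degrees from it. 0.13 to 0.19 kg
- cap: the same cap, origin at the centre of its lower rim. Coarse part-turn thread, its hand differs between starts: the tightening way it meets a hard stop within about 10 degrees; the loosening way it turns easily, is free to be lifted straight off after about 65 degrees and stays so to about 140 degrees, where the next stop is. Before that it has only 1 to 5 mm of up-down play (2 mm sideways)
- weight_mid (a point): centre (half-way up) of the brass weight, which at the start stands upright on the flat top of the cap's knob: 52 mm tall, a round body 40 mm across for the lower 34 mm, then a neck 16 mm across and a round top knob 24 mm across (the top 7 mm). z up along its axis. 0.3 to 0.6 kg
- weight: the same weight; its origin is the centre of its underside, 26 mm below weight_mid
- table: the wooden bench, top at height 0
- phone: old mobile phone lying on the bench, loose, 110 (x) by 50 (y) by 14 mm, origin at the centre of its underside
- block: wooden pressing block, loose, 90 (x) by 60 (y) by 35 mm high, origin at the centre of its underside
- knife: leaf knife, loose, lying along its x, 220 mm long: wooden handle 18 mm wide and 14 mm high to -x, straight flat steel blade 22 mm wide to +x, origin at the centre of its underside

How it is judged:
By the outcome, as a careful person would: the job done as asked, in the order asked, and still so for the second after the job is handed in, while the arm keeps its last pose, push and grip.
It also fails if it takes over 58 s, if anything falls off the work surface, if the arm or the gripper's body presses on something with over 40 N, if the wrist force passes 120 N, or if a joint passes its speed limit or range.

ROBOT

A 7-joint arm with a two-finger parallel gripper is mounted at the origin on the work surface. World frame = base frame: x ahead of the robot, y to its left, z up, the work surface at z = 0. Lengths are in m, angles in rad, forces in N, time in s.
With the tool pointing down it reaches from about 0.425 to 0.925 m from the base axis. Payload 6.8 kg.
Tool frame: the origin (TCP) lies at the very end of the fingers, on their centre line; the grasp point (between the pads) lies 19 mm behind it; z points along the fingers, y is the line along which they close (so a half turn about z gives the same grasp; the last joint's range is limited). The gripper opens to 85 mm and grips with 20 to 120 N. Pads are 22 mm wide; open, the fingers measure 114 mm over their backs; the gripper's body (76 mm by 85 mm) begins 54 mm behind the grasp point. The pads swing forward as they close: fully open they stand 13 mm farther back than shut.
Start: joints at [1.168, 0.477, 0.022, 1.555, -0.011, 1.109, -0.083], TCP at [0.196, -0.646, 0.231] pointing down, gripper open.
Joint ranges: [-2.96, 2.96], [-0.34, 2.1], [-1.41, 1.46], [0.24, 2.44], [-1.37, 4.51], [0.17, 1.92], [-2.96, 2.96]. Speed limits (rad/s): [2.39, 2.39, 3.14, 3.14, 3.14, 3.14, 3.14].

INTERFACE

Orientations are given as a rotation vector (axis times angle).
In Python, from bench import r gives the robot as it stands.
- The arm moves only by the shell command python3 -m jog 'ROWS' [FORCE]. ROWS is JSON, a list of rows, each an object of numbers: "fingers": the finger opening in m, from 0 to 0.0854; "x", "y", "z": the shift along the tool's x, y, z in m; "rx", "ry", "rz": the turn, a rotation vector about the tool's x, y, z in degrees. In form: [{"fingers": .., "x": .., "y": .., "z": .., "rx": .., "ry": .., "rz": ..}, ...]. A call has 1 to 8 rows; each row shifts and turns the commanded pose from where the row before left it, along the tool's axes as they then stand; what a row does not reach is not made up. A row lasts 1/8 s, in which the tool goes at most 62.5 mm and 10.7 degrees, less where a joint would pass 70% of its speed; a pose out of reach is approached as far as the arm can. A call is refused whole if a number of a shift passes 0.0625 or a number of a turn 10.7, either way. A call with a gripper value outside its range is refused whole. The fingers move at their own pace and stop on an object; FORCE is the grip in N (left out, the last holds). Time passes only in rows, so rows that do not move let the fingers close. It gives the time, the measured TCP pose, the force, the opening and the grip force at its end, in the units of the state.
- r.get_obs(): the state, without advancing time (a new reading comes with each control period).
- r.grab_frame(name): name is "side" or "top" or "wrist"; returns (picture, depth): 480x640x3 uint8, red, green, blue; 480x640 float32, m along the optical axis (not along the pixel's ray), 0 where there is no reading.
- r.get_calibration(name): a dict with "mtx" (3x3 intrinsics, pixels), "dist" ([k1, k2, p1, p2, k3] as OpenCV has them; the pictures are not rectified), "extrinsics" (4x4, takes a point from camera to world coordinates). Camera axes: x right, y down, z forward; pixel columns grow to the right and rows downward; lengths in m; the calibration is good to about 2 mm. A picture is of the moment at which its call begins: read the wrist's pose just before it. get_calibration takes no time and is no camera call; for the wrist camera it gives the pose at the moment of the call.
- r.hand_in(): hands the job in; it is judged then, once.
Trained networks look in the newest picture that a camera, given by its name, has taken for a name from the list of things; names that differ only in an ending like _2 or _b are one class to them, and where a whole thing is asked for, a point or a joint stands for the part that bears it (a point fixed in the world has none). Each returns a list of dicts, best first, with "score" (0 to 1); they miss things now and then, are a little off and sometimes report something else, mostly with a low value. They report only what shows in the picture. A call takes as long as a camera call.
- r.search_frame(target, camera): "xyz" ([x, y, z] in m, in world coordinates, good to about 4 mm: the middle of the surface that is visible of it).
- r.landmark_of(target, camera): "xyz" ([x, y, z] in m, in world coordinates, good to about 4 mm: a listed point, or the origin of a listed thing).
The state is a dict: "clock": time; "joints": joint angles; "qvel": joint speeds; "tau": joint torques, N m; "tcp_pos": TCP position; "orientation": TCP orientation; "contact_force": force on the tool from outside, world axes, zero at the start; "moment": the same for the moment, N m; "grip_width": finger opening in m; "gripper_force": force on a finger pad.
Only numpy, scipy, OpenCV 4.12 (cv2) and the standard library are available. Lean on these libraries where they do the work, as an engineer would, in place of code of your own. Each camera call takes 0.05 s, during which the arm holds its last target. There are 200 camera calls.

## Working session

There is one attempt and no reset: what is moved stays moved. The work goes in short steps, Python scripts to look and compute and a shell command to move; the robot and the scene stay as the last step left them, time stands still between calls to the robot, and variables do not carry over. Pictures are saved under pics/ and viewed, at most 10 in all, crops included, and the job is handed in when it is done.

```bash
mkdir -p pics; python3 - <<'E'
from bench import r
import cv2,numpy as np
o=r.get_obs();print({k:np.round(v,3).tolist() for k,v in o.items()})
ims=[]
for c in("side","top"):
    p,d=r.grab_frame(c);ims.append(p)
    for t in("tin_axis","cap_mid","weight_mid","stand","phone","block","knife"):
        L=r.landmark_of(t,c);print(c,t,[(np.round(a["xyz"],3).tolist(),round(a["score"],2)) for a in L[:2]])
    cv2.imwrite(f"pics/{c}0.png",p[...,::-1])
E
```

```text
{'clock': 0.0, 'joints': [1.168, 0.478, 0.022, 1.556, -0.011, 1.109, -0.083], 'qvel': [0.002, 0.0, -0.001, -0.0, 0.0, -0.001, 0.001], 'tau': [-0.0, -59.646, 1.608, -28.12, 0.013, 0.009, 0.0], 'tcp_pos': [0.196, -0.645, 0.23], 'orientation': [-3.106, -0.461, 0.001], 'contact_force': [0.636, 0.043, -0.183], 'moment': [-0.029, -0.007, -0.023], 'gripper_force': 0.0, 'grip_width': 0.085}
side tin_axis []
side cap_mid [([0.486, -0.145, 0.083], 0.77)]
side weight_mid [([0.481, -0.143, 0.138], 0.91)]
side stand [([0.483, -0.143, -0.002], 0.69)]
side phone [([0.509, 0.016, 0.003], 0.63)]
side block [([0.671, -0.137, 0.002], 0.66)]
side knife [([0.303, 0.068, 0.001], 0.62)]
top tin_axis [([0.485, -0.145, 0.058], 0.94)]
top cap_mid [([0.486, -0.143, 0.082], 0.61), ([0.481, -0.14, 0.058], 0.57)]
top weight_mid [([0.483, -0.144, 0.135], 0.73)]
top stand [([0.486, -0.145, -0.002], 0.74), ([0.483, -0.14, 0.113], 0.64)]
top phone [([0.51, 0.018, -0.003], 0.8)]
top block [([0.671, -0.136, 0.001], 0.7), ([0.486, -0.143, -0.003], 0.18)]
top knife [([0.309, 0.062, 0.003], 0.62)]
```

View pics/top0.png

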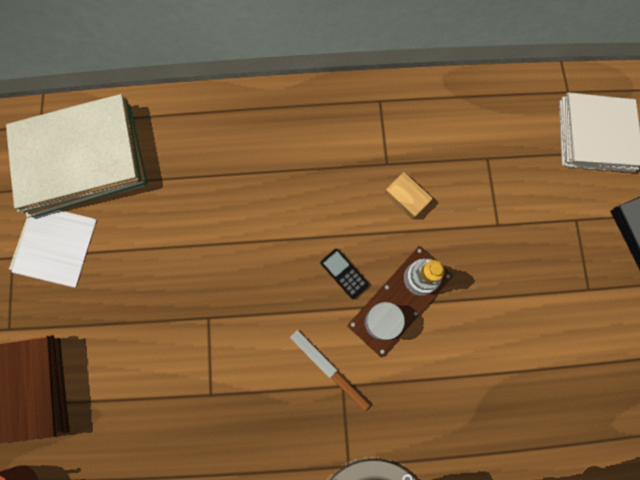

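View pics/side0.png

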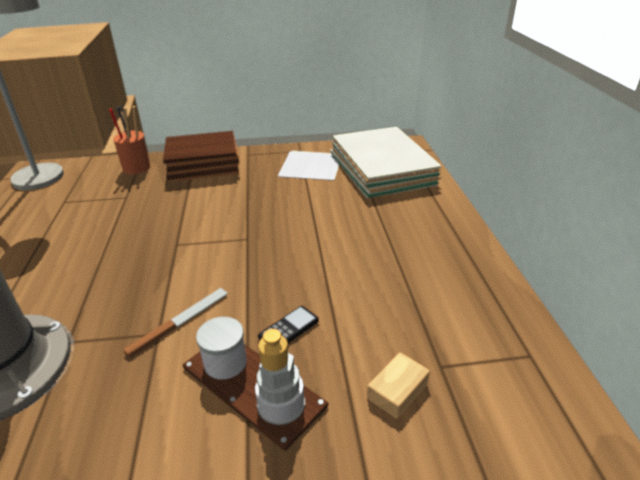

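```bash
python3 - <<'E'
from bench import r
import numpy as np
for c in("top","side"):
    k=r.get_calibration(c);print(c,np.round(k["mtx"],1).tolist(),np.round(k["dist"],3),np.round(k["extrinsics"],3).tolist())
E
```

```text
top [[491.1, 0.0, 316.1], [0.0, 491.1, 239.1], [0.0, 0.0, 1.0]] [-0.084  0.     0.     0.     0.   ] [[-0.069, -0.974, 0.215, 0.353], [-0.998, 0.067, -0.015, 0.093], [0.0, -0.216, -0.976, 1.077], [0.0, 0.0, 0.0, 1.0]]
side [[478.8, 0.0, 324.5], [0.0, 478.8, 242.1], [0.0, 0.0, 1.0]] [-0.046  0.     0.     0.     0.   ] [[0.992, -0.082, 0.099, 0.498], [-0.128, -0.583, 0.802, -0.601], [-0.008, -0.808, -0.589, 0.65], [0.0, 0.0, 0.0, 1.0]]
```

The scene matches the network estimates: the weight stands on the cap at (434,270) in the top view, and the second tin is at (385,321). The bench to the right of the stand is bare.

```bash
cat >h.py <<'E'
from bench import r
import numpy as np
from scipy.spatial.transform import Rotation as R
def pose():
    o=r.get_obs();return np.array(o["tcp_pos"]),R.from_rotvec(o["orientation"]),o
def phi(Q):
    x=Q.as_matrix()[:,0];return np.degrees(np.arctan2(x[1],x[0]))
def down(p): return R.from_euler("z",p,degrees=True)*R.from_euler("x",180,degrees=True)
def plan(t,ph,n):
    "n equal rows (shift before turn) to TCP t, tool x at yaw ph, pointing down"
    p,Q,o=pose();t=np.array(t);d=(t-p)/n
    w=(Q.inv()*down(ph)).as_rotvec()/n
    for i in range(n):
        print("shift mm",np.round(1000*Q.inv().apply(d),1),"turn",np.round(np.degrees(w),2)); Q=Q*R.from_rotvec(w)
def st():
    p,Q,o=pose();print("t",round(o["clock"],2),"tcp",np.round(p,4),"phi",round(phi(Q),1),"tilt",np.round((Q.as_matrix()[:,2]),3),"F",np.round(o["contact_force"],1),"M",np.round(o["moment"],2),"w",round(o["grip_width"],4),"gf",round(o["gripper_force"],1),"q7",round(o["joints"][6],2))
E
python3 - <<'E'
from h import *
st();plan([.484,-.144,.28],73,11)
E
```

```text
t 0.8 tcp [ 0.1961 -0.6459  0.2313] phi 16.9 tilt [ 0. -0. -1.] F [-0.6  1.   0.4] M [-0.02  0.03 -0.02] w 0.0854 gf 0.0 q7 -0.08
shift mm [ 38.3 -36.1  -4.4] turn [ 0.   0.  -5.1]
shift mm [ 41.4 -32.5  -4.4] turn [ 0.   0.  -5.1]
shift mm [ 44.1 -28.7  -4.4] turn [ 0.   0.  -5.1]
shift mm [ 46.5 -24.7  -4.4] turn [ 0.   0.  -5.1]
shift mm [ 48.5 -20.4  -4.4] turn [ 0.   0.  -5.1]
shift mm [ 50.1 -16.1  -4.4] turn [ 0.   0.  -5.1]
shift mm [ 51.3 -11.5  -4.4] turn [ 0.   0.  -5.1]
shift mm [52.1 -6.9 -4.4] turn [ 0.   0.  -5.1]
shift mm [52.6 -2.3 -4.4] turn [ 0.   0.  -5.1]
shift mm [52.5  2.4 -4.4] turn [ 0.   0.  -5.1]
shift mm [52.1  7.1 -4.4] turn [ 0.   0.  -5.1]
```

```bash
python3 -m jog '[{"x":0.038,"y":-0.036,"z":-0.005,"rz":-5.1},{"x":0.0415,"y":-0.0325,"z":-0.005,"rz":-5.1},{"x":0.044,"y":-0.0285,"z":-0.005,"rz":-5.1},{"x":0.0465,"y":-0.0245,"z":-0.005,"rz":-5.1},{"x":0.0485,"y":-0.0205,"z":-0.005,"rz":-5.1},{"x":0.05,"y":-0.016,"z":-0.005,"rz":-5.1},{"x":0.0515,"y":-0.0115,"z":-0.005,"rz":-5.1},{"x":0.052,"y":-0.007,"z":-0.005,"rz":-5.1}]'
python3 -m jog '[{"x":0.0525,"y":-0.0025,"z":-0.003,"rz":-5.1},{"x":0.0525,"y":0.0025,"z":-0.003,"rz":-5.1},{"x":0.052,"y":0.007,"z":-0.003,"rz":-5.1},{}]'
python3 - <<'E'
from h import *
import cv2
st()
p,d=r.grab_frame("wrist");cv2.imwrite("pics/w1.png",p[...,::-1])
for t in("tin_axis","cap_mid","weight_mid"):
    print(t,[(np.round(a["xyz"],4).tolist(),round(a["score"],2)) for a in r.landmark_of(t,"wrist")[:2]])
k=r.get_calibration("wrist");print(np.round(k["mtx"],1).tolist(),np.round(k["extrinsics"],3).tolist())
E
```

```text
t 0.8 tcp [ 0.1961 -0.6459  0.2313] phi 16.9 tilt [ 0. -0. -1.] F [-0.6  1.   0.4] M [-0.02  0.03 -0.02] w 0.0854 gf 0.0 q7 -0.08
tin_axis []
cap_mid []
weight_mid []
[[332.1, 0.0, 321.4], [0.0, 332.1, 238.5], [0.0, 0.0, 1.0]] [[0.29, -0.906, -0.31, 0.276], [-0.957, -0.274, -0.094, -0.621], [-0.0, 0.323, -0.946, 0.375], [0.0, 0.0, 0.0, 1.0]]validation failed for argument at $[0]...
validation failed for argument at $[0]...
```

View pics/w1.png

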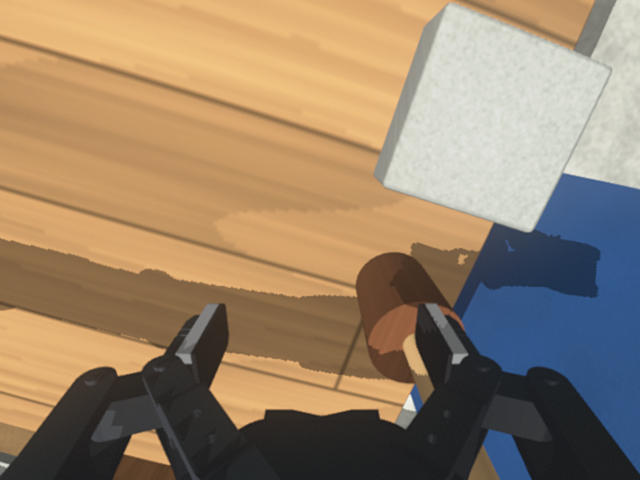

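The call was refused, so the arm did not move. This picture is still from the start pose and shows only bench clutter between the fingers. The rows probably need every key, so I'll send complete rows.

```bash
python3 -m jog '[{"fingers":0.085,"x":0.038,"y":-0.036,"z":-0.005,"rx":0,"ry":0,"rz":-5.1},{"fingers":0.085,"x":0.0415,"y":-0.0325,"z":-0.005,"rx":0,"ry":0,"rz":-5.1},{"fingers":0.085,"x":0.044,"y":-0.0285,"z":-0.005,"rx":0,"ry":0,"rz":-5.1},{"fingers":0.085,"x":0.0465,"y":-0.0245,"z":-0.005,"rx":0,"ry":0,"rz":-5.1},{"fingers":0.085,"x":0.0485,"y":-0.0205,"z":-0.005,"rx":0,"ry":0,"rz":-5.1},{"fingers":0.085,"x":0.05,"y":-0.016,"z":-0.005,"rx":0,"ry":0,"rz":-5.1},{"fingers":0.085,"x":0.0515,"y":-0.0115,"z":-0.005,"rx":0,"ry":0,"rz":-5.1},{"fingers":0.085,"x":0.052,"y":-0.007,"z":-0.005,"rx":0,"ry":0,"rz":-5.1}]' && python3 -m jog '[{"fingers":0.085,"x":0.0525,"y":-0.0025,"z":-0.003,"rx":0,"ry":0,"rz":-5.1},{"fingers":0.085,"x":0.0525,"y":0.0025,"z":-0.003,"rx":0,"ry":0,"rz":-5.1},{"fingers":0.085,"x":0.052,"y":0.007,"z":-0.003,"rx":0,"ry":0,"rz":-5.1},{"fingers":0.085,"x":0,"y":0,"z":0,"rx":0,"ry":0,"rz":0}]' && 
python3 - <<'E'
from h import *
import cv2
st()
p,d=r.grab_frame("wrist");cv2.imwrite("pics/w2.png",p[...,::-1])
for t in("tin_axis","cap_mid","weight_mid"):
    print(t,[(np.round(a["xyz"],4).tolist(),round(a["score"],2)) for a in r.landmark_of(t,"wrist")[:2]])
k=r.get_calibration("wrist");print(np.round(k["mtx"],1).tolist(),np.round(k["extrinsics"],3).tolist())
E
```

```text
clock: 2.0
tcp_pos: [0.4062, -0.2799, 0.2718]
orientation: [2.749, 1.519, 0.0]
contact_force: [1.1, -0.2, 0.8]
grip_width: 0.0851
gripper_force: 0.0
clock: 2.5
tcp_pos: [0.4858, -0.1399, 0.281]
orientation: [2.517, 1.879, 0.004]
contact_force: [-0.1, -0.2, -0.9]
grip_width: 0.085
gripper_force: 0.0
t 2.5 tcp [ 0.4858 -0.1399  0.281 ] phi 73.5 tilt [ 0.002  0.001 -1.   ] F [-0.1 -0.2 -0.9] M [-0.04  0.02 -0.02] w 0.085 gf 0.0 q7 -0.21
tin_axis []
cap_mid [([0.4847, -0.1426, 0.0882], 0.64)]
weight_mid [([0.4783, -0.1398, 0.1378], 0.82)]
[[332.1, 0.0, 321.4], [0.0, 332.1, 238.5], [0.0, 0.0, 1.0]] [[0.955, -0.28, -0.096, 0.508], [-0.296, -0.904, -0.309, -0.066], [-0.001, 0.324, -0.946, 0.423], [0.0, 0.0, 0.0, 1.0]]
```

View pics/w2.png

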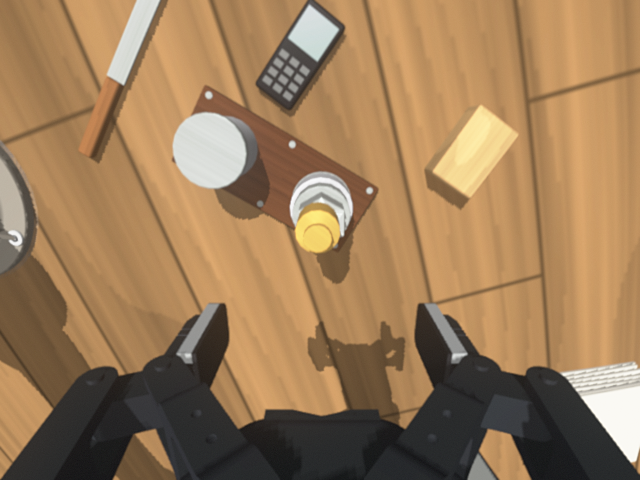

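```bash
cat >>h.py <<'E'
def cloud(c):
    import cv2
    p,d=r.grab_frame(c);k=r.get_calibration(c)
    v,u=np.nonzero(d>0);z=d[v,u]
    n=cv2.undistortPoints(np.c_[u,v].astype(float)[:,None],k["mtx"],np.array(k["dist"]))[:,0]
    X=np.c_[n*z[:,None],z];E=np.array(k["extrinsics"])
    return X@E[:3,:3].T+E[:3,3],p,np.c_[u,v]
E
python3 - <<'E'
from h import *
X,p,uv=cloud("wrist")
m=(np.hypot(X[:,0]-.483,X[:,1]+.143)<.06)
Y=X[m]
for a,b in((.155,.172),(.14,.153),(.109,.117),(.08,.087),(.054,.06)):
    s=Y[(Y[:,2]>a)&(Y[:,2]<b)]
    print(a,len(s),np.round(s.mean(0),4),np.round(s.min(0),4),np.round(s.max(0),4)) if len(s) else print(a,0)
E
```

```text
0.155 673 [ 0.4818 -0.1417  0.1654] [ 0.4701 -0.1543  0.1591] [ 0.4932 -0.1307  0.1677]
0.14 957 [ 0.4832 -0.1374  0.1482] [ 0.4614 -0.1621  0.14  ] [ 0.5013 -0.1225  0.1512]
0.109 319 [ 0.4972 -0.1374  0.1135] [ 0.4664 -0.1644  0.109 ] [ 0.5088 -0.1204  0.1169]
0.08 723 [ 0.4895 -0.1309  0.0835] [ 0.4538 -0.168   0.0801] [ 0.5149 -0.1141  0.087 ]
0.054 478 [ 0.4898 -0.1253  0.0574] [ 0.4486 -0.1674  0.0543] [ 0.5197 -0.1089  0.06  ]
```

The wrist view shows the weight at (318,232) on the cap, whose knob is at (322,205). It sits near (0.482, -0.142), so I'll align the gripper with it and descend.

```bash
python3 - <<'E'
from h import *
plan([.482,-.142,.117],73.5,1)
E
python3 -m jog '[{"fingers":0.085,"x":-0.003,"y":-0.003,"z":0.04,"rx":0,"ry":0,"rz":0},{"fingers":0.085,"x":0,"y":0,"z":0.045,"rx":0,"ry":0,"rz":0},{"fingers":0.085,"x":0,"y":0,"z":0.045,"rx":0,"ry":0,"rz":0},{"fingers":0.085,"x":0,"y":0,"z":0.025,"rx":0,"ry":0,"rz":0},{"fingers":0.085,"x":0,"y":0,"z":0.009,"rx":0,"ry":0,"rz":0},{"fingers":0.085,"x":0,"y":0,"z":0,"rx":0,"ry":0,"rz":0}]'; python3 - <<'E'
from h import *
st();plan([.482,-.142,.117],73.5,1)
E
```

```text
shift mm [  3.6  -2.1 163.1] turn [-0.02  0.03 -0.67]
clock: 3.5
tcp_pos: [0.4799, -0.1471, 0.1164]
orientation: [-2.527, -1.867, 0.0]
contact_force: [0.4, -0.6, 0.2]
grip_width: 0.085
gripper_force: 0.0
t 3.5 tcp [ 0.4799 -0.1471  0.1164] phi 72.9 tilt [-0. -0. -1.] F [ 0.4 -0.6  0.2] M [-0.04  0.03 -0.04] w 0.085 gf 0.0 q7 -0.33
shift mm [ 5.5  0.5 -0.6] turn [-0.01  0.01 -0.58]
```

```bash
python3 -m jog '[{"fingers":0.085,"x":0.0055,"y":0.0005,"z":-0.001,"rx":0,"ry":0,"rz":0},{"fingers":0.085,"x":0,"y":0,"z":0,"rx":0,"ry":0,"rz":0},{"fingers":0.044,"x":0,"y":0,"z":0,"rx":0,"ry":0,"rz":0},{"fingers":0.044,"x":0,"y":0,"z":0,"rx":0,"ry":0,"rz":0},{"fingers":0.044,"x":0,"y":0,"z":0,"rx":0,"ry":0,"rz":0},{"fingers":0.03,"x":0,"y":0,"z":0,"rx":0,"ry":0,"rz":0},{"fingers":0.03,"x":0,"y":0,"z":0,"rx":0,"ry":0,"rz":0},{"fingers":0.03,"x":0,"y":0,"z":0,"rx":0,"ry":0,"rz":0}]' 40; python3 - <<'E'
from h import *
st()
E
```

```text
clock: 4.5
tcp_pos: [0.482, -0.1414, 0.1175]
orientation: [2.525, 1.868, -0.0]
contact_force: [-2.5, -0.1, 5.3]
grip_width: 0.0393
gripper_force: 40.2
t 4.5 tcp [ 0.482  -0.1414  0.1175] phi 73.0 tilt [-0. -0. -1.] F [-2.5 -0.1  5.3] M [0.03 0.49 0.02] w 0.0393 gf 40.2 q7 -0.34
```

```bash
python3 -m jog '[{"fingers":0.03,"x":0,"y":0,"z":-0.004,"rx":0,"ry":0,"rz":0},{"fingers":0.03,"x":0,"y":0,"z":-0.01,"rx":0,"ry":0,"rz":0},{"fingers":0.03,"x":0,"y":0,"z":-0.02,"rx":0,"ry":0,"rz":0},{"fingers":0.03,"x":0,"y":0,"z":-0.02,"rx":0,"ry":0,"rz":0},{"fingers":0.03,"x":0,"y":0,"z":0,"rx":0,"ry":0,"rz":0}]'; python3 - <<'E'
from h import *
st();plan([.5,-.285,.17],73,6)
X,p,uv=cloud("top")
m=(np.hypot(X[:,0]-.5,X[:,1]+.285)<.06);print("place z",np.percentile(X[m,2],[1,50,99]).round(4))
E
```

```text
clock: 5.12
tcp_pos: [0.4832, -0.1415, 0.1728]
orientation: [2.524, 1.867, 0.003]
contact_force: [-0.2, -0.4, -5.4]
grip_width: 0.0388
gripper_force: 41.0
t 5.12 tcp [ 0.4832 -0.1415  0.1728] phi 73.0 tilt [ 0.003 -0.001 -1.   ] F [-0.2 -0.4 -5.4] M [-0.01  0.01  0.03] w 0.0388 gf 41.0 q7 -0.29
shift mm [-22.    9.7   0.5] turn [ 0.03 -0.   -0.  ]
shift mm [-22.    9.7   0.5] turn [ 0.03 -0.   -0.  ]
shift mm [-22.    9.7   0.5] turn [ 0.03 -0.   -0.  ]
shift mm [-22.    9.7   0.5] turn [ 0.03 -0.   -0.  ]
shift mm [-22.    9.7   0.5] turn [ 0.03 -0.   -0.  ]
shift mm [-22.    9.7   0.5] turn [ 0.03 -0.   -0.  ]
place z [-0.0025  0.0014  0.0054]
```

```bash
python3 -m jog '[{"fingers":0.03,"x":-0.022,"y":0.01,"z":0,"rx":0,"ry":0,"rz":0},{"fingers":0.03,"x":-0.022,"y":0.01,"z":0,"rx":0,"ry":0,"rz":0},{"fingers":0.03,"x":-0.022,"y":0.01,"z":0,"rx":0,"ry":0,"rz":0},{"fingers":0.03,"x":-0.022,"y":0.01,"z":0,"rx":0,"ry":0,"rz":0},{"fingers":0.03,"x":-0.022,"y":0.01,"z":0.01,"rx":0,"ry":0,"rz":0},{"fingers":0.03,"x":-0.022,"y":0.009,"z":0.01,"rx":0,"ry":0,"rz":0},{"fingers":0.03,"x":0,"y":0,"z":0,"rx":0,"ry":0,"rz":0}]'; python3 - <<'E'
from h import *
import cv2
st()
X,p,uv=cloud("wrist")
m=(np.hypot(X[:,0]-.485,X[:,1]+.144)<.05)&(abs(X[:,2]-.113)<.006)
Y=X[m];print(len(Y),Y.mean(0).round(4))
rect=cv2.minAreaRect((Y[:,:2]*1000).astype(np.float32));print(rect)
# hex fit: median position, template over yaw
from scipy.optimize import minimize
h=cv2.convexHull((Y[:,:2]*1000).astype(np.float32))[:,0]
def f(c,a):
    th=np.radians(a+60*np.arange(6));return ((h-c)@np.array([np.cos(th),np.sin(th)])).max(1)-22
best=sorted((minimize(lambda c:(f(c,a)**2).mean(),Y[:,:2].mean(0)*1000,method="Nelder-Mead").fun,a) for a in range(0,60,2));print(np.round(best[:5],2),np.round(best[-2:],2))
c0=uv[m].mean(0).astype(int);print(c0)
q=p[max(c0[1]-110,0):c0[1]+110,max(c0[0]-150,0):c0[0]+150,::-1]
cv2.imwrite("pics/w3.png",cv2.resize(q,None,fx=2.5,fy=2.5,interpolation=cv2.INTER_CUBIC))
E
```

```text
clock: 6.05
tcp_pos: [0.4984, -0.2873, 0.1491]
orientation: [-2.527, -1.863, 0.003]
contact_force: [-0.2, -0.1, -4.6]
grip_width: 0.039
gripper_force: 41.1
t 6.05 tcp [ 0.4984 -0.2873  0.1491] phi 72.8 tilt [-0.003  0.001 -1.   ] F [-0.2 -0.1 -4.6] M [ 0.03 -0.03  0.07] w 0.039 gf 41.1 q7 -0.06
6175 [ 0.484  -0.1484  0.1142]
((482.6097106933594, -150.39317321777344), (35.122283935546875, 45.090919494628906), 73.84989166259766)
[[ 0.08 44.  ]
 [ 0.13 42.  ]
 [ 0.17 46.  ]
 [ 0.29 40.  ]
 [ 0.37 48.  ]] [[ 3.9  14.  ]
 [ 3.91 16.  ]]
[207  32]
```

View pics/w3.png

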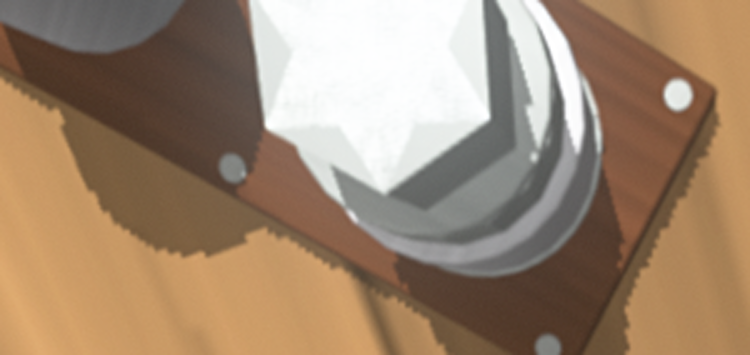

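The hexagonal knob is at the upper edge of this crop, with its near corner at about (385,190). The fit puts its flats at about 44° (mod 60). Next I'll lower the weight onto the bench.

```bash
python3 -m jog '[{"fingers":0.03,"x":0,"y":0,"z":0.03,"rx":0,"ry":0,"rz":0},{"fingers":0.03,"x":0,"y":0,"z":0.04,"rx":0,"ry":0,"rz":0},{"fingers":0.03,"x":0,"y":0,"z":0.04,"rx":0,"ry":0,"rz":0},{"fingers":0.03,"x":0,"y":0,"z":0.02,"rx":0,"ry":0,"rz":0},{"fingers":0.03,"x":0,"y":0,"z":0.008,"rx":0,"ry":0,"rz":0},{"fingers":0.03,"x":0,"y":0,"z":0,"rx":0,"ry":0,"rz":0}]'; python3 -m jog '[{"fingers":0.03,"x":0,"y":0,"z":0.0025,"rx":0,"ry":0,"rz":0},{"fingers":0.03,"x":0,"y":0,"z":0.0,"rx":0,"ry":0,"rz":0}]';python3 - <<'E'
from h import *
st()
E
```

```text
clock: 6.85
tcp_pos: [0.5005, -0.2849, 0.0138]
orientation: [2.525, 1.868, 0.001]
contact_force: [-0.0, -0.5, -3.3]
grip_width: 0.0386
gripper_force: 41.3
clock: 7.1
tcp_pos: [0.5004, -0.2852, 0.0116]
orientation: [2.525, 1.867, 0.001]
contact_force: [0.0, 0.6, -3.6]
grip_width: 0.0393
gripper_force: 41.3
t 7.1 tcp [ 0.5004 -0.2852  0.0116] phi 73.0 tilt [ 0.001 -0.001 -1.   ] F [ 0.   0.6 -3.6] M [ 0.02 -0.07 -0.05] w 0.0393 gf 41.3 q7 -0.15
```

```bash
python3 -m jog '[{"fingers":0.03,"x":0,"y":0,"z":0.003,"rx":0,"ry":0,"rz":0},{"fingers":0.03,"x":0,"y":0,"z":0.001,"rx":0,"ry":0,"rz":0},{"fingers":0.03,"x":0,"y":0,"z":0.0,"rx":0,"ry":0,"rz":0}]'; python3 -m jog '[{"fingers":0.03,"x":0,"y":0,"z":0.001,"rx":0,"ry":0,"rz":0},{"fingers":0.03,"x":0,"y":0,"z":0.0,"rx":0,"ry":0,"rz":0}]'; python3 -m jog '[{"fingers":0.03,"x":0,"y":0,"z":0.001,"rx":0,"ry":0,"rz":0},{"fingers":0.03,"x":0,"y":0,"z":0.0,"rx":0,"ry":0,"rz":0}]'
```

```text
clock: 7.48
tcp_pos: [0.4998, -0.2848, 0.0067]
orientation: [-2.525, -1.868, 0.0]
contact_force: [0.5, 0.3, -3.7]
grip_width: 0.039
gripper_force: 41.3
clock: 7.72
tcp_pos: [0.4999, -0.2848, 0.0057]
orientation: [-2.525, -1.868, 0.0]
contact_force: [-0.2, 0.7, -4.9]
grip_width: 0.0386
gripper_force: 41.3
clock: 7.98
tcp_pos: [0.4998, -0.2849, 0.0047]
orientation: [-2.525, -1.868, 0.0]
contact_force: [-1.2, 1.5, -4.2]
grip_width: 0.0387
gripper_force: 41.3
```

```bash
for i in 1; do python3 -m jog '[{"fingers":0.03,"x":0,"y":0,"z":0.0007,"rx":0,"ry":0,"rz":0},{"fingers":0.03,"x":0,"y":0,"z":0.0,"rx":0,"ry":0,"rz":0}]'; python3 -m jog '[{"fingers":0.03,"x":0,"y":0,"z":0.0007,"rx":0,"ry":0,"rz":0},{"fingers":0.03,"x":0,"y":0,"z":0.0,"rx":0,"ry":0,"rz":0}]'; done | grep -E "tcp|contact"
```

```text
tcp_pos: [0.4999, -0.2849, 0.0046]
contact_force: [-2.6, 1.2, 4.5]
tcp_pos: [0.4999, -0.2849, 0.0046]
contact_force: [-4.0, 2.3, 11.2]
```

The weight is on the bench, so I'll open, rise and check it.

```bash
python3 -m jog '[{"fingers":0.03,"x":0,"y":0,"z":-0.0012,"rx":0,"ry":0,"rz":0},{"fingers":0.046,"x":0,"y":0,"z":0,"rx":0,"ry":0,"rz":0},{"fingers":0.06,"x":0,"y":0,"z":0,"rx":0,"ry":0,"rz":0},{"fingers":0.075,"x":0,"y":0,"z":0,"rx":0,"ry":0,"rz":0},{"fingers":0.075,"x":0,"y":0,"z":-0.01,"rx":0,"ry":0,"rz":0},{"fingers":0.085,"x":0,"y":0,"z":-0.04,"rx":0,"ry":0,"rz":0},{"fingers":0.085,"x":0,"y":0,"z":-0.06,"rx":0,"ry":0,"rz":0},{"fingers":0.085,"x":0,"y":0,"z":-0.06,"rx":0,"ry":0,"rz":0}]'; python3 - <<'E'
from h import *
st()
r.grab_frame("side"); print(r.landmark_of("weight_mid","side")[:1])
# phi choices for closing line on flats: closing angle = phi-90 = 44+60k
print("phi options",[44+90+60*k for k in(-1,0,-2)])
plan([.4845,-.1445,.2],74,4)
E
```

```text
clock: 9.48
tcp_pos: [0.4997, -0.2847, 0.1769]
orientation: [2.525, 1.869, 0.0]
contact_force: [1.4, -0.1, -0.0]
grip_width: 0.0851
gripper_force: 0.0
t 9.47 tcp [ 0.4997 -0.2847  0.1769] phi 73.0 tilt [ 0.  0. -1.] F [ 1.4 -0.1 -0. ] M [-0.01 -0.05  0.03] w 0.0851 gf 0.0 q7 -0.05
[{'xyz': [0.6737, -0.1401, -0.0012], 'score': 0.31}]
phi options [74, 134, 14]
shift mm [ 32.5 -15.   -4.7] turn [ 0.18  0.03 -0.25]
shift mm [ 32.6 -14.9  -4.6] turn [ 0.18  0.03 -0.25]
shift mm [ 32.6 -14.8  -4.5] turn [ 0.18  0.03 -0.25]
shift mm [ 32.7 -14.6  -4.5] turn [ 0.18  0.03 -0.25]
```

```bash
python3 -m jog '[{"fingers":0.085,"x":0.0325,"y":-0.015,"z":-0.01,"rx":0,"ry":0,"rz":-0.25},{"fingers":0.085,"x":0.0325,"y":-0.015,"z":-0.01,"rx":0,"ry":0,"rz":-0.25},{"fingers":0.085,"x":0.0325,"y":-0.015,"z":-0.01,"rx":0,"ry":0,"rz":-0.25},{"fingers":0.085,"x":0.0325,"y":-0.0145,"z":-0.01,"rx":0,"ry":0,"rz":-0.25},{"fingers":0.085,"x":0,"y":0,"z":0,"rx":0,"ry":0,"rz":0}]' >/dev/null; python3 - <<'E'
from h import *
import cv2
from scipy.optimize import minimize
st()
X,p,uv=cloud("wrist");cv2.imwrite("pics/w4.png",p[...,::-1])
m=(np.hypot(X[:,0]-.485,X[:,1]+.144)<.045)&(abs(X[:,2]-.113)<.007)
Y=X[m];print(len(Y),Y.mean(0).round(4))
h=cv2.convexHull((Y[:,:2]*1000).astype(np.float32))[:,0]
def f(c,a):
    th=np.radians(a+60*np.arange(6));return ((h-c)@np.array([np.cos(th),np.sin(th)])).max(1)-22
best=sorted(((s:=minimize(lambda c:(f(c,a)**2).mean(),Y[:,:2].mean(0)*1000,method="Nelder-Mead")).fun,a,*s.x) for a in range(0,60,2));print(np.round(best[:4],2))
for t in("weight_mid","cap_mid"): print(t,[(np.round(a["xyz"],4).tolist(),round(a["score"],2)) for a in r.landmark_of(t,"wrist")[:2]])
plan([best[0][2]/1000,best[0][3]/1000,.085],best[0][1]+30,1)
E
```

```text
t 10.2 tcp [ 0.4804 -0.1404  0.2158] phi 74.3 tilt [ 0.002 -0.    -1.   ] F [ 0.8 -0.9  0. ] M [-0.04 -0.01 -0.  ] w 0.0852 gf 0.0 q7 -0.24
2693 [ 0.4844 -0.1455  0.113 ]
[[ 5.0000e-02  4.4000e+01  4.8397e+02 -1.4672e+02]
 [ 1.1000e-01  4.2000e+01  4.8389e+02 -1.4662e+02]
 [ 1.1000e-01  4.6000e+01  4.8405e+02 -1.4669e+02]
 [ 2.7000e-01  4.0000e+01  4.8382e+02 -1.4660e+02]]
weight_mid [([0.4973, -0.2849, 0.0243], 0.69)]
cap_mid [([0.4847, -0.1435, 0.0874], 0.85)]
shift mm [ -1.2   4.5 129.5] turn [ 0.01  0.03 -0.07]
```

View pics/w4.png

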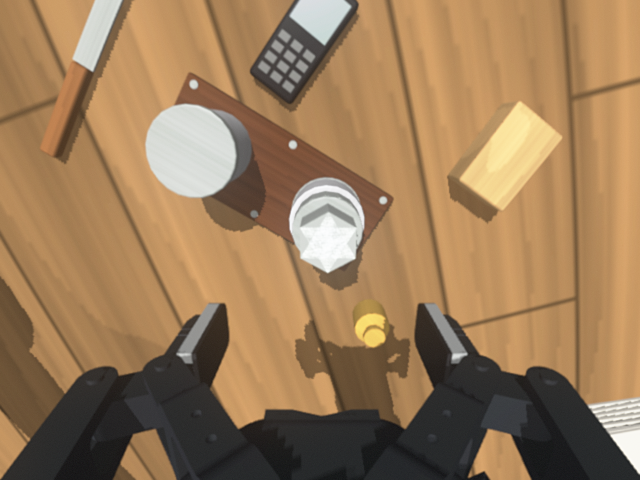

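The weight stands upright on bare bench at (371,325), and the knob's flats face the fingers at (328,240). Next I'll descend to the knob and grip it.

```bash
python3 -m jog '[{"fingers":0.085,"x":0,"y":0.004,"z":0.04,"rx":0,"ry":0,"rz":0},{"fingers":0.085,"x":0,"y":0,"z":0.05,"rx":0,"ry":0,"rz":0},{"fingers":0.085,"x":0,"y":0,"z":0.03,"rx":0,"ry":0,"rz":0},{"fingers":0.085,"x":0,"y":0,"z":0.008,"rx":0,"ry":0,"rz":0},{"fingers":0.085,"x":0,"y":0,"z":0,"rx":0,"ry":0,"rz":0}]'; python3 - <<'E'
from h import *
st();plan([.4842,-.1455,.087],74,1)
E
```

```text
clock: 10.98
tcp_pos: [0.484, -0.145, 0.0866]
orientation: [-2.51, -1.889, 0.0]
contact_force: [-0.5, 0.3, 0.4]
grip_width: 0.0847
gripper_force: 0.0
t 10.97 tcp [ 0.484  -0.145   0.0866] phi 73.9 tilt [-0.  0. -1.] F [-0.5  0.3  0.4] M [ 0.04 -0.07  0.03] w 0.0847 gf 0.0 q7 -0.36
shift mm [-0.4  0.3 -0.4] turn [-0.02  0.   -0.07]
```

Close on the knob, then try one direction gently.

```bash
python3 -m jog '[{"fingers":0.05,"x":0,"y":0,"z":0,"rx":0,"ry":0,"rz":0},{"fingers":0.05,"x":0,"y":0,"z":0,"rx":0,"ry":0,"rz":0},{"fingers":0.035,"x":0,"y":0,"z":0,"rx":0,"ry":0,"rz":0},{"fingers":0.035,"x":0,"y":0,"z":0,"rx":0,"ry":0,"rz":0},{"fingers":0.035,"x":0,"y":0,"z":0,"rx":0,"ry":0,"rz":0},{"fingers":0.035,"x":0,"y":0,"z":0,"rx":0,"ry":0,"rz":0}]' 50; python3 -c "from h import *;st()"; python3 -m jog '[{"fingers":0.035,"x":0,"y":0,"z":0,"rx":0,"ry":0,"rz":-4},{"fingers":0.035,"x":0,"y":0,"z":0,"rx":0,"ry":0,"rz":-4},{"fingers":0.035,"x":0,"y":0,"z":0,"rx":0,"ry":0,"rz":-4},{"fingers":0.035,"x":0,"y":0,"z":0,"rx":0,"ry":0,"rz":0}]' >/dev/null; python3 -c "from h import *;st()"
```

```text
clock: 11.72
tcp_pos: [0.4847, -0.1446, 0.0878]
orientation: [2.508, 1.889, 0.001]
contact_force: [-0.3, 0.0, 5.5]
grip_width: 0.0432
gripper_force: 51.2
t 11.72 tcp [ 0.4847 -0.1446  0.0878] phi 74.0 tilt [ 0.002 -0.001 -1.   ] F [-0.3  0.   5.5] M [ 0.06  0.32 -0.08] w 0.0432 gf 51.2 q7 -0.36
t 12.22 tcp [ 0.4845 -0.1445  0.0878] phi 85.7 tilt [ 0.001  0.001 -1.   ] F [-2.2  2.1  6.9] M [ 0.39  0.44 -1.6 ] w 0.0432 gf 56.4 q7 -0.18
```

```bash
python3 -m jog '[{"fingers":0.035,"x":0,"y":0,"z":0,"rx":0,"ry":0,"rz":4},{"fingers":0.035,"x":0,"y":0,"z":0,"rx":0,"ry":0,"rz":4},{"fingers":0.035,"x":0,"y":0,"z":0,"rx":0,"ry":0,"rz":4},{"fingers":0.035,"x":0,"y":0,"z":0,"rx":0,"ry":0,"rz":0}]' >/dev/null; python3 -c "from h import *;st()";  python3 -m jog '[{"fingers":0.035,"x":0,"y":0,"z":0,"rx":0,"ry":0,"rz":4},{"fingers":0.035,"x":0,"y":0,"z":0,"rx":0,"ry":0,"rz":4},{"fingers":0.035,"x":0,"y":0,"z":0,"rx":0,"ry":0,"rz":4},{"fingers":0.035,"x":0,"y":0,"z":0,"rx":0,"ry":0,"rz":0}]' >/dev/null; python3 -c "from h import *;st()"
```

```text
t 12.72 tcp [ 0.485  -0.1447  0.0878] phi 74.0 tilt [ 0.002 -0.001 -1.   ] F [ 0.2 -1.   7.4] M [-0.06  0.23 -0.13] w 0.0429 gf 52.9 q7 -0.36
t 13.22 tcp [ 0.4851 -0.1447  0.0878] phi 62.0 tilt [ 0.002 -0.001 -1.   ] F [-0.5 -0.2  6.3] M [-0.11  0.13 -0.09] w 0.0431 gf 52.9 q7 -0.54
```

Anticlockwise hits a stop and clockwise turns freely, so the thread is left-handed. I'll turn clockwise about 80° more.

```bash
python3 -m jog '[{"fingers":0.035,"x":0,"y":0,"z":0,"rx":0,"ry":0,"rz":8},{"fingers":0.035,"x":0,"y":0,"z":0,"rx":0,"ry":0,"rz":8},{"fingers":0.035,"x":0,"y":0,"z":0,"rx":0,"ry":0,"rz":8},{"fingers":0.035,"x":0,"y":0,"z":0,"rx":0,"ry":0,"rz":8}]' >/dev/null; python3 -c "from h import *;st()";  python3 -m jog '[{"fingers":0.035,"x":0,"y":0,"z":0,"rx":0,"ry":0,"rz":9},{"fingers":0.035,"x":0,"y":0,"z":0,"rx":0,"ry":0,"rz":9},{"fingers":0.035,"x":0,"y":0,"z":0,"rx":0,"ry":0,"rz":9},{"fingers":0.035,"x":0,"y":0,"z":0,"rx":0,"ry":0,"rz":9},{"fingers":0.035,"x":0,"y":0,"z":0,"rx":0,"ry":0,"rz":9},{"fingers":0.035,"x":0,"y":0,"z":0,"rx":0,"ry":0,"rz":0}]' >/dev/null; python3 -c "from h import *;st()"
```

```text
t 13.72 tcp [ 0.4851 -0.1446  0.0878] phi 29.8 tilt [ 0.003 -0.001 -1.   ] F [ 0.8 -0.2  5.1] M [-0.09  0.12  0.09] w 0.0432 gf 52.5 q7 -1.02
t 14.47 tcp [ 0.4852 -0.1446  0.0878] phi -15.0 tilt [ 0.003 -0.001 -1.   ] F [-0.2  0.7  6.2] M [-0.22  0.11 -0.11] w 0.043 gf 52.8 q7 -1.69
```

```bash
python3 -m jog '[{"fingers":0.035,"x":0,"y":0,"z":-0.002,"rx":0,"ry":0,"rz":0},{"fingers":0.035,"x":0,"y":0,"z":-0.003,"rx":0,"ry":0,"rz":0},{"fingers":0.035,"x":0,"y":0,"z":-0.003,"rx":0,"ry":0,"rz":0},{"fingers":0.035,"x":0,"y":0,"z":0,"rx":0,"ry":0,"rz":0}]' >/dev/null; python3 -c "from h import *;st()"
```

```text
t 14.97 tcp [ 0.484  -0.1444  0.0948] phi -15.0 tilt [ 0. -0. -1.] F [-0.3  0.7 -0.5] M [0.03 0.08 0.06] w 0.043 gf 51.9 q7 -1.69
```

```bash
python3 -m jog '[{"fingers":0.035,"x":0,"y":0,"z":-0.008,"rx":0,"ry":0,"rz":0},{"fingers":0.035,"x":0,"y":0,"z":-0.015,"rx":0,"ry":0,"rz":0},{"fingers":0.035,"x":0,"y":0,"z":-0.02,"rx":0,"ry":0,"rz":0},{"fingers":0.035,"x":0,"y":0,"z":-0.025,"rx":0,"ry":0,"rz":0},{"fingers":0.035,"x":0,"y":0,"z":-0.02,"rx":0,"ry":0,"rz":0},{"fingers":0.035,"x":0,"y":0,"z":-0.009,"rx":0,"ry":0,"rz":0},{"fingers":0.035,"x":0,"y":0,"z":0,"rx":0,"ry":0,"rz":0},{"fingers":0.035,"x":0,"y":0,"z":0,"rx":0,"ry":0,"rz":0}]' >/dev/null; python3 - <<'E'
from h import *
import cv2
st()
p,d=r.grab_frame("side");cv2.imwrite("pics/s5.png",p[...,::-1])
for t in("cap","weight","tin_axis","phone","block","knife"): print(t,[(np.round(a["xyz"],3).tolist(),round(a["score"],2)) for a in r.landmark_of(t,"side")[:1]])
E
```

```text
t 15.97 tcp [ 0.4834 -0.1443  0.191 ] phi -15.0 tilt [-0.001  0.    -1.   ] F [-0.9 -0.2 -2.2] M [-0.02  0.   -0.  ] w 0.0431 gf 51.9 q7 -1.68
cap [([0.483, -0.144, 0.16], 0.89)]
weight [([0.507, 0.017, 0.002], 0.54)]
tin_axis [([0.304, 0.071, -0.003], 0.73)]
phone [([0.508, 0.019, 0.003], 0.97)]
block [([0.672, -0.136, 0.0], 0.92)]
knife [([0.304, 0.07, 0.0], 0.55)]
```

View pics/s5.png

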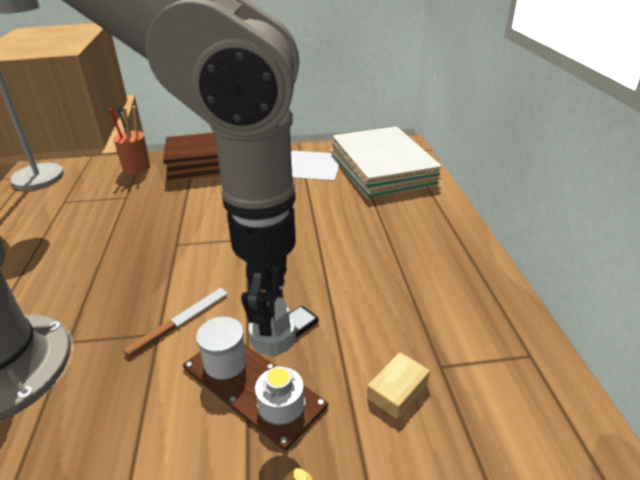

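The cap is held level at (272,335), its rim about 10 cm above the open tin at (280,395). The weight stands on the bench at (298,473), and the phone, block and knife have not moved. Handing in.

```bash
python3 -c "
from bench import r
print(r.hand_in())"
```

```text
the job is handed in; nothing more can be done
None
```

The job is handed in at about 16 s: the weight stands upright on the bench beside the stand, the cap (left-handed thread) is unscrewed and held level about 10 cm above the tin, and the phone, block and knife are where they lay.

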